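# Third hand for the kneeler's tool bracket

## Task

First twist the winged cap of the screw tub anticlockwise until it comes up against its stop, so I can get at the screws. Then pick up the aluminium tool bracket by its stem, lift it clear of the shelf and press its face flush and centred against the sprung black plate on the kneeler frame with a steady push of about 10 newtons, never ramming the plate to the end of its travel and leaving the pots, dish, dibber and bucket where they are. Keep it there for at least three seconds and finish still gripping and pushing: I put the screws in while you hold, so do not let go.

Things in the scene. Friction and masses are not known exactly. Their poses are not given: they have to be found in the camera images.
- frame: Yellow plastic kneeler pad frame, fixed to the shelf, lying level on four 50 mm rubber feet: a rectangular frame of bars, 220 (its x) x 360 (its y) mm, bars from 45 to 95 mm above the shelf. Origin on the shelf under its middle; its x axis points away from the robot side, so its near side (-x) carries the sprung black plate; its yaw varies.
- plate (a joint): Travel (m) of the sprung black plate on the frame's near side: 0 at rest, growing as it is pushed along the frame's +x, end stop at 0.030. Spring 700 N per m (10 N at 0.0143). The plate is 160 wide x 44 tall x 8 mm thick, upright, bottom edge 48 mm above the shelf; at rest its front stands 40 mm before the frame's near bar.
- plate_face (a point): Centre of the black plate's front (near) face, 70 mm above the shelf; moves with the plate. Its x axis is the push direction (into the plate, level), y along the plate, z up.
- bracket: Loose aluminium bracket, 0.15 to 0.31 kg, T-shaped from above, standing on the shelf: face plate 160 wide (its y) x 44 tall x 8 mm thick, front at x = +43 mm facing +x (roughly away from the robot); behind it a solid stem 16 wide (y) x 36 tall, from x = -32 to +35 mm. Origin on the underside, under the middle of the stem, where to grip it across its y; z up.
- bracket_face (a point): Centre of the bracket's front face: 43 mm ahead (+x) and 22 mm above the bracket's origin; axes as the bracket's.
- tub: White plastic screw tub fixed to the shelf by a steel strap under it, 68 mm diameter, 70 mm tall, with the captive grey cap on top. Origin at the centre of its underside. It may be left or right of the middle, the bracket being on the other side.
- cap (a joint): Turn (rad) of the captive cap on the tub's vertical axis: 0 closed (starts at 0 to 0.15), growing anticlockwise seen from above, stop at 1.3 (fully undone). It does not lift off. Friction about 0.12 N m, stays where it is left.
- cap_grip (a point): Point on the cap's axis, 103 mm above the shelf, in the middle of the cap's upright grip wing: a bar 52 long (this point's x axis) x 14 wide (its y) x 26 mm tall, from 88 to 114 mm above the shelf, on a 62 mm diameter cap whose flat top is at 88 mm. Turns with the cap.
- pots: Bystander: stack of black nursery pots, 114 mm diameter, 148 mm tall, origin at the centre of the underside.
- dish: Bystander: terracotta ceramic seedling dish, 120 mm diameter, 35 mm tall, origin at the centre of the underside.
- dibber: Bystander: aluminium dibber lying on the shelf along its x axis, 24 mm high, with a 90 mm wooden cross handle; 217 mm long from x = -90 (handle) to +127 mm (tip); origin on the shelf.
- bucket: Bystander: small steel bucket, 140 mm rim diameter, 125 mm tall, with swinging handle; origin at the centre of the underside.
Things that resemble listed ones, but are neither listed nor needed, are in the scene too. There is more than one size of the tub; the job needs the middle-sized. Leave any blue look-alike of the bracket alone.

How it is judged (in metres and radians):
On the way, in this order (a step that is already met when the one before it is completed fails the run):
1. the tub's cap is turned anticlockwise to its stop (beyond 1.0 rad) (value of joint cap above 1 rad), for 0.2 s.
2. the bracket is gripped and lifted clear of the shelf (height (world z) of bracket above 0.025 m and contact force between the fingers and bracket above 2 N), for 0.2 s.
3. the bracket's face is pressed flush and centred on the sprung plate with 5 to 16 N for 3 s (contact force between bracket and frame between 5 and 16 N and value of joint plate between 0.006 and 0.024 m and y of bracket_face in the frame of plate_face between -0.01 and 0.01 m and z of bracket_face in the frame of plate_face between -0.01 and 0.01 m and angle between the x axis of bracket and the x axis of plate_face, either way round below 0.12 rad and angle between bracket's own z axis and vertical below 0.12 rad and contact force between the fingers and bracket above 2 N), for 3 s.
At the end, for the whole second after the job is handed in: The robot still grips the bracket, off the shelf, and presses its face against the sprung plate with 5 to 16 N (plate travel 6 to 24 mm), face centres within 10 mm sideways and in height, square and upright within 0.12 rad; the cap still stands beyond 1.0 rad (all of step 3 and value of joint cap above 1 rad and height (world z) of bracket above 0.025 m); the arm keeps its last pose, push and grip.
It fails at once if the sprung plate is rammed to the end of its travel (value of joint plate above 0.0285 m).
It fails at once if a bystander (pots, dish, dibber, bucket) is moved more than 30 mm (distance of any of pots, dish, dibber, bucket from where it was at the start of the episode above 0.03 m).
It also fails if it takes over 64 s, if anything falls off the work surface, if the arm or the gripper's body presses on something with over 40 N, if the wrist force passes 120 N, or if a joint passes its speed limit or range.

## Robot

A 6-joint arm with a two-finger parallel gripper is mounted at the origin on the work surface. World frame = base frame: x ahead of the robot, y to its left, z up, the work surface at z = 0. Lengths are in mm, angles in rad, forces in N, time in s.
With the tool pointing down it reaches from about 275 to 725 mm from the base axis. Payload 15.9 kg.
Tool frame: the origin (TCP) lies midway between the tips of the shut fingers; the grasp point (between the pads) lies 19 mm behind it; z points along the fingers, y is the line along which they close (so a half turn about z gives the same grasp; the last joint's range is limited). The gripper opens to 85 mm and grips with 20 to 120 N. Pads are 22 mm wide; open, the fingers measure 114 mm over their backs; the gripper's body (76 mm by 85 mm) begins 54 mm behind the grasp point. The pads swing forward as they close: fully open they stand 13 mm farther back than shut.
Start: joints at [1.169, 0.213, -0.034, 1.323, 0, 1.571], TCP at [195.53, 460.167, 231.306] pointing down, gripper open.
Joint ranges: [-2.98, 2.98], [-0.74, 1.72], [-1.14, 1.35], [-2.1, 2.04], [-1.57, 1.44], [-3.14, 3.14]. Speed limits (rad/s): [1.89, 1.89, 2.39, 2.57, 3.14, 3.14].

## Interface

Orientations are given as a rotation vector (axis times angle).
In Python, from station import get_state, read_camera, order gives the robot as it stands.
- The arm moves only by the shell command python3 -m crank 'ROWS' [OPENING] [FORCE]. ROWS is a JSON list of rows, 1 to 10 of them, each of 6 numbers: dx, dy, dz in mm, then a rotation vector rx, ry, rz in rad; each row is the pose to reach, as a shift and turn from the pose commanded when the command began, along the tool's axes at that moment; what a row does not reach only later rows make up. A row lasts 1/12 s, in which the tool goes at most 41.7 mm and 0.125 rad, less where a joint would pass 70% of its speed; a pose out of reach is approached as far as the arm can. OPENING is the finger opening in mm, set as the command begins (- or left out keeps the last). The fingers move at their own pace and stop on an object; FORCE is the grip in N (left out, the last holds). Time passes only in rows, so rows that do not move let the fingers close. It prints the time, the measured TCP pose, the force, the opening and the grip force at its end.
- get_state(): the state, without advancing time (a new reading comes with each control period).
- read_camera(name): name is "side" or "top"; returns a dict with "image" (480x640x3 uint8, red, green, blue), "vertical_fov" (degrees; the focal length in pixels is half the picture's height over the tangent of half this angle, whatever the lens; pixels are square), "cx", "cy" (the principal point, pixels), "k1" (the pictures are not rectified: a ray, as slopes to the right and down, at radius r is drawn at 1 + k1 r^2 times it, then the intrinsics apply), "xyz" and "attitude" of the camera in the world. Camera axes: x right, y up, looking along -z (the intrinsics and any distortion apply to the point x, -y, -z); pixel columns grow to the right and rows downward; lengths in mm; the calibration is good to about 2 mm. A picture is of the moment at which its call begins. There is no depth.
- order.hand_in(): hands the job in; it is judged then, once.
The state is a dict: "time_s": time; "q": joint angles; "joint_velocities": joint speeds; "effort": joint torques, N m; "eef_pos": TCP position; "ee_rot": TCP orientation; "wrist_force": force on the tool from outside, world axes, zero at the start; "moment": the same for the moment, N m; "grip_width": finger opening in mm; "grasp_force": force on a finger pad.
Only numpy, scipy, OpenCV 4.12 (cv2) and the standard library are available. Lean on these libraries where they do the work, as an engineer would, in place of code of your own. Each camera call takes 0.05 s, during which the arm holds its last target. There are 200 camera calls.

## Working session

There is one attempt and no reset: what is moved stays moved. The work goes in short steps, Python scripts to look and compute and a shell command to move; the robot and the scene stay as the last step left them, time stands still between calls to the robot, and variables do not carry over. Pictures are saved under pics/ and viewed, at most 10 in all, crops included, and the job is handed in when it is done.

```bash
ls; mkdir -p pics
cat > h.py <<'E'
import numpy as np, cv2
from station import get_state, read_camera
from scipy.spatial.transform import Rotation as R
def cam(n):
    c=read_camera(n); return c
def K(c):
    f=240/np.tan(np.radians(c["vertical_fov"])/2)
    return np.array([[f,0,c["cx"]],[0,f,c["cy"]],[0,0,1.]]), np.array([c["k1"],0,0,0,0.])
def rot(c):
    a=np.array(c["attitude"],float)
    return R.from_rotvec(a).as_matrix() if a.shape==(3,) else (a if a.shape==(3,3) else R.from_quat(a).as_matrix())
def ray(c,uv):
    k,d=K(c); p=cv2.undistortPoints(np.array(uv,float).reshape(-1,1,2),k,d).reshape(-1,2)
    v=np.c_[p[:,0],-p[:,1],-np.ones(len(p))]
    return np.array(c["xyz"],float), v@rot(c).T
def onz(c,uv,z):
    o,v=ray(c,uv); return o+v*((z-o[2])/v[:,2])[:,None]
def proj(c,P):
    k,d=K(c); q=(np.array(P,float).reshape(-1,3)-np.array(c["xyz"]))@rot(c)
    q=q*[1,-1,-1]; return cv2.projectPoints(q,np.zeros(3),np.zeros(3),k,d)[0].reshape(-1,2)
def tri(c1,u1,c2,u2):
    o1,v1=ray(c1,u1);o2,v2=ray(c2,u2);v1=v1[0];v2=v2[0]
    t=np.linalg.lstsq(np.c_[v1,-v2],o2-o1,rcond=None)[0]
    a=o1+t[0]*v1;b=o2+t[1]*v2; return (a+b)/2,np.linalg.norm(a-b)
E
python3 - <<'E'
from h import *
for n in("top","side"):
    c=cam(n); cv2.imwrite(f"pics/{n}0.png",c["image"][:,:,::-1]); print({k:v for k,v in c.items() if k!="image"})
print(get_state())
E
```

```text
pics
{'vertical_fov': 42.89379329154333, 'cx': 327.46059521099266, 'cy': 236.17144195872368, 'k1': -0.19121050877440057, 'xyz': array([ 456.56248623,  -17.93793493, 1625.94840066]), 'attitude': array([ 0.04922618, -0.04469471, -1.56734504])}
{'vertical_fov': 52.9039802241073, 'cx': 312.9476848126983, 'cy': 243.1711727723947, 'k1': -0.050937684188231344, 'xyz': array([  237.28225481, -1021.09102816,   981.84462582]), 'attitude': array([ 0.86485525, -0.12024615, -0.25441147])}
{'time_s': 0.1, 'q': array([ 1.16899585e+00,  2.13322473e-01, -3.49712243e-02,  1.32349950e+00,
       -2.24822099e-06,  1.57077907e+00]), 'joint_velocities': array([-0.00052531, -0.00101181,  0.0035266 ,  0.00086082, -0.00193831,
        0.00093901]), 'effort': array([ 1.22642174e-03, -6.87254834e+01,  4.87805343e+01,  1.22977694e-02,
        9.47426884e-05, -2.74604821e-05]), 'eef_pos': array([195.42213127, 459.90461425, 230.86786051]), 'ee_rot': array([-6.26843763e-01, -3.07821911e+00,  1.53499568e-03]), 'wrist_force': array([ 0.51895746,  0.67561478, -0.72417451]), 'moment': array([0.00695438, 0.04381817, 0.01879863]), 'grasp_force': 0.0, 'grip_width': 85.45901029339511}
```

View pics/top0.png

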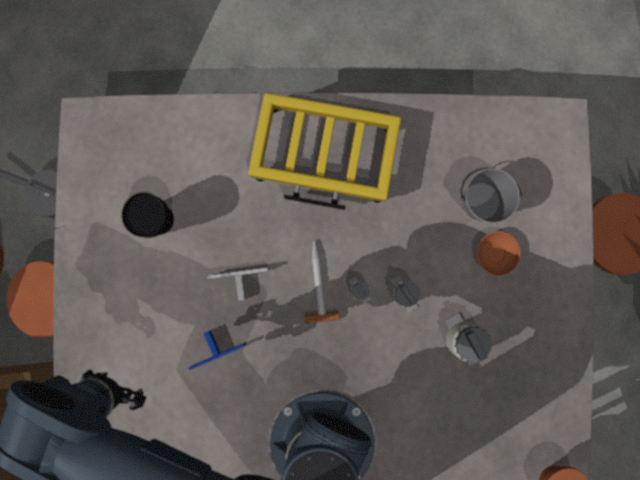

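View pics/side0.png

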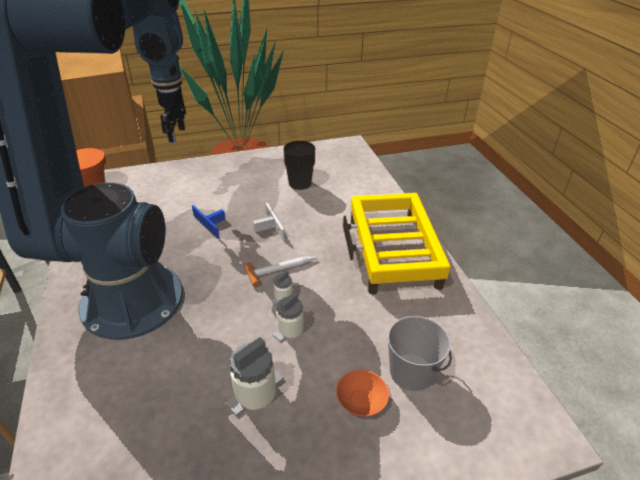

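The top view shows the grey bracket with its face around (208..268, 270) and stem end (240,298). The black plate is at (285..345, 200) and the tubs are at (358,287) small, (404,290) middle and (470,340) large. The side view has the bracket at (270,222), the middle tub at (290,318) and the plate at (348,237). Next I enlarge crops of these.

Run:
```python
from h import *
t=cv2.imread("pics/top0.png");s=cv2.imread("pics/side0.png")
def cr(im,x,y,w,h,k): return cv2.resize(im[y:y+h,x:x+w],None,fx=k,fy=k,interpolation=cv2.INTER_CUBIC)
a=cr(t,200,180,160,130,5); cv2.imwrite("pics/a.png",a[:600])   # bracket+plate
b=np.hstack([cr(t,375,260,50,50,8),cr(s,265,280,50,75,8)[:400]]); c=cr(s,240,190,133,66,6)
cv2.imwrite("pics/b.png",b[:,:800])
# c: side bracket+plate
cv2.imwrite("pics/c.png",c)
```

```text
(no output)
```

View pics/a.png

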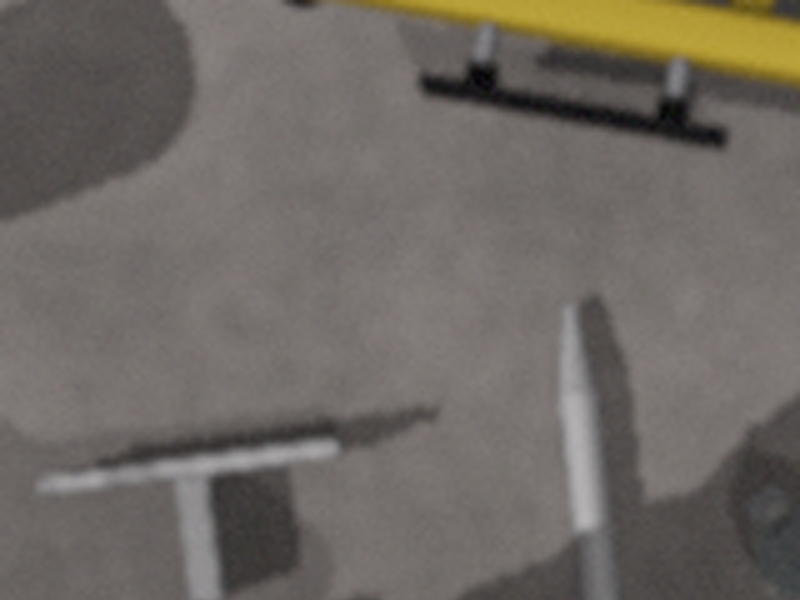

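View pics/b.png

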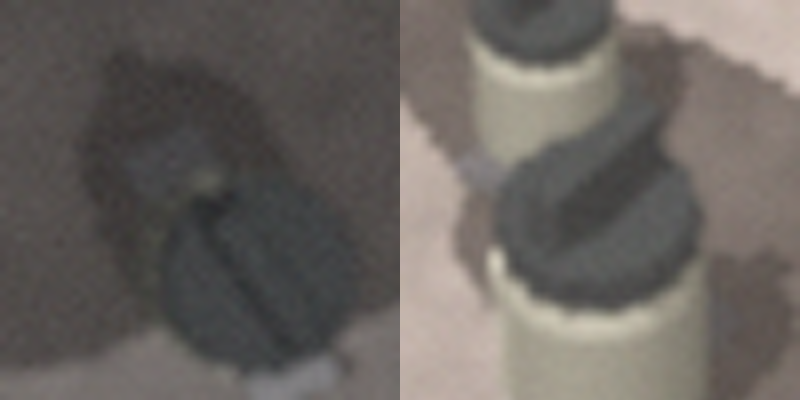

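View pics/c.png

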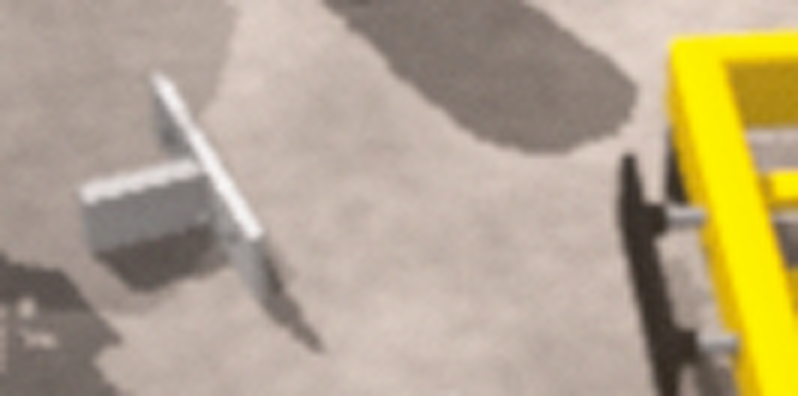

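Picture a: plate top-front ends at about (284,197) and (345,208), bracket face-plate ends at about (208,277) and (268,269), stem root at (239,276). Picture b: cap disc centre at about (407,294) in top, with a wing running down-right (dark side from (401,285) to (411,304)). Picture c: side-view bracket face-plate top ends at about (266,203) and (283,230), plate top ends at about (345,217) and lower. I'll get numbers from these, plus one contrast-stretched wing view.

Run:
```python
from h import *
T=cam("top");S=cam("side"); np.set_printoptions(suppress=True,precision=1)
t=T["image"][:,:,::-1].copy();s=S["image"][:,:,::-1].copy()
tt=np.mean([cam("top")["image"][:,:,::-1] for _ in range(6)],0);ss=np.mean([cam("side")["image"][:,:,::-1] for _ in range(6)],0)
def cr(im,x,y,w,h,k):
    m=cv2.resize(im[y:y+h,x:x+w].astype(np.float32),None,fx=k,fy=k,interpolation=cv2.INTER_CUBIC)
    return np.clip((m-25)*2.6,0,255).astype(np.uint8)
cv2.imwrite("pics/d.png",np.hstack([cr(tt,390,275,33,40,12),cr(ss,270,285,33,40,12)]))
# bracket top: bright/light low saturation mask in top picture
def info(im,box,mask,name):
    x,y,w,h=box; m=np.zeros(im.shape[:2],np.uint8); m[y:y+h,x:x+w]=mask(im)[y:y+h,x:x+w].astype(np.uint8)*255
    cs,_=cv2.findContours(m,cv2.RETR_EXTERNAL,cv2.CHAIN_APPROX_NONE); c=max(cs,key=cv2.contourArea)
    return c.reshape(-1,2)
g=lambda thr:(lambda im: im.mean(2)>thr)
c=info(tt,(203,260,72,45),g(140),"br"); print("bracket",c.min(0),c.max(0),len(c)); P=onz(T,c,44)
# face plate points vs stem: plate line fit through bbox long edge
r=cv2.minAreaRect(P[:,:2].astype(np.float32)); print("bracket rect",r, cv2.boxPoints(r))
d=info(tt,(275,185,80,30),lambda im: im.max(2)<38,"pl"); print("plate",d.min(0),d.max(0)); Q=onz(T,d,92)
r=cv2.minAreaRect(Q[:,:2].astype(np.float32)); print("plate rect",r, cv2.boxPoints(r))
print("tri bracket L,R",tri(T,(207.8,277),S,(266,203)),tri(T,(267.5,269.5),S,(283.5,229.5)))
print("tri plate L",tri(T,(284.6,196.5),S,(344.8,216.5)))
print("onz ends br",onz(T,[(207.6,276.6),(267.6,269.4),(238.8,275.6)],44)); print("plate",onz(T,[(284.4,197),(345.2,207.6)],92))
y=info(tt,(240,85,170,125),lambda im:(im[:,:,2]>120)&(im[:,:,0]<80),"fr");Y=onz(T,y,95);r=cv2.minAreaRect(Y[:,:2].astype(np.float32)); print("frame",r,cv2.boxPoints(r))
```

```text
bracket [236 276] [242 298] 48
bracket rect ((418.1697082519531, 216.72918701171875), (58.358680725097656, 8.883002281188965), 8.55611515045166) [[388.7 216.8]
 [390.  208. ]
 [447.7 216.7]
 [446.4 225.5]]
plate [285 193] [343 208]
plate rect ((640.9140014648438, 19.919612884521484), (149.76185607910156, 17.4044246673584), 79.88479614257812) [[619.2 -52.3]
 [636.3 -55.3]
 [662.6  92.1]
 [645.5  95.2]]
tri bracket L,R (array([443.9, 299.1,  40.1]), np.float64(0.31661901021904165)) (array([466.3, 141.7,  42. ]), np.float64(4.055351264297312))
tri plate L (array([650.7,  95.1,  89.5]), np.float64(3.620303260793352))
onz ends br [[444.8 298.9  44. ]
 [464.6 141.7  44. ]
 [448.  216.8  44. ]]
plate [[647.4  95.9  92. ]
 [620.8 -57.9  92. ]]
frame ((777.7498168945312, -4.5731964111328125), (358.69500732421875, 223.90284729003906), 79.53861999511719) [[ 635.1 -160.6]
 [ 855.3 -201.3]
 [ 920.4  151.5]
 [ 700.2  192.1]]
```

View pics/d.png

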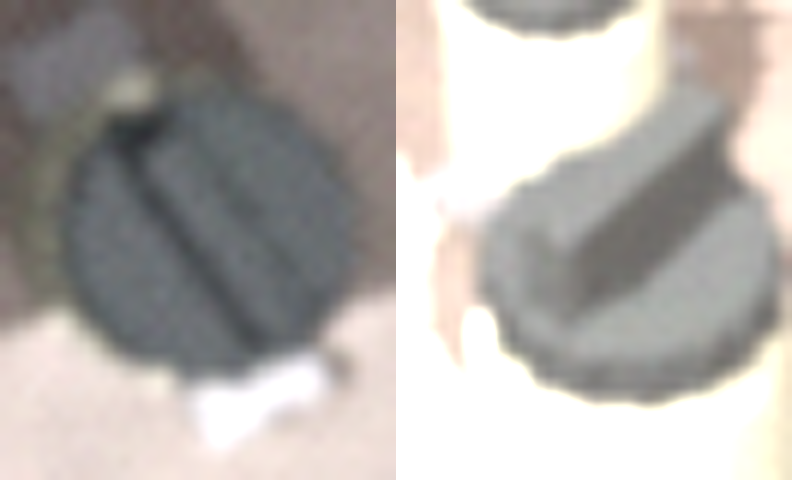

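Picture d shows the wing clearly. In top, its top-face centre is at about (408.5,293.3), and the left and right edges run down-right. In side, the top quad is centred at about (288.8,299). I'll triangulate that and work out the move.

```bash
cat > go.py <<'E'
import sys; from h import *
# target x y z, angle (deg) of tool y axis in world; upright tool
def go(x,y,z,ang):
    s=get_state(); Rm=R.from_rotvec(s["ee_rot"]).as_matrix(); a=np.radians(ang)
    ty=np.array([np.cos(a),np.sin(a),0]); tz=np.array([0,0,-1.]); G=np.c_[np.cross(ty,tz),ty,tz]
    d=Rm.T@(np.array([x,y,z])-s["eef_pos"]); w=R.from_matrix(Rm.T@G).as_rotvec()
    print("d",d.round(1),"w",w.round(3),"rows>=",round(max(np.linalg.norm(d)/41.7,np.linalg.norm(w)/.125),1),"pos",s["eef_pos"].round(1),"q",s["q"].round(2),"F",s["wrist_force"].round(1),"yang",np.degrees(np.arctan2(Rm[1,1],Rm[0,1])).round(1))
if __name__=="__main__": go(*map(float,sys.argv[1:5]))
E
python3 - <<'E'
from h import *
np.set_printoptions(suppress=True,precision=1)
T=cam("top");S=cam("side")
def tp(p): return ((np.array(p)+.5)/12-.5)+[390,275]
def sp(p): return ((np.array(p)+.5-[396,0])/12-.5)+[270,285]
print("wing centre",tri(T,tp((228,225)),S,sp((627,173))))
print("top z114",onz(T,[tp((228,225))],114),"side",onz(S,[sp((627,173))],114))
for f,c,l in((tp,T,[(125,150),(250,345),(200,130),(315,275)]),(sp,S,[(575,260),(722,108),(530,240),(680,85)])):
    P=onz(c,[f(p) for p in l],114); 
    for i in(0,2): d=P[i]-P[i+1]; print(P[i],np.linalg.norm(d),np.degrees(np.arctan2(d[1],d[0])))
print("disc",onz(T,[tp((210,228))],88),onz(S,[sp((630,270))],86))
E
python3 go.py 410 -215 240 -57
```

```text
wing centre (array([ 404.1, -214.9,  109.7]), np.float64(3.4553152798422677))
top z114 [[ 405.9 -214.7  114. ]] side [[ 401.6 -218.5  114. ]]
[ 421.4 -193.3  114. ] 47.91046991841294 32.805527021150716
[ 425.5 -208.9  114. ] 38.33165416778703 38.57328132357328
[ 385.9 -239.   114. ] 51.14392447147869 -139.56391527286212
[ 378.4 -231.3  114. ] 52.365665397720626 -139.25074725201617
disc [[ 404.4 -214.3   88. ]] [[ 401.1 -219.6   86. ]]
d [-461.4 -537.6   -8.7] w [ 0.    -0.     2.164] rows>= 17.3 pos [195.5 460.2 231.3] q [ 1.17  0.21 -0.03  1.32 -0.    1.57] F [-0.2 -0.2 -0.5] yang 67.0
```

Wing centre comes out at about (404,-216), top at about 110-114 mm (114 expected), angle about 38°. The first move goes above it.

```bash
python3 go.py 404 -216 220 -52 && python3 -m crank '[[-230,-270,0,0,0,1.04],[-230,-270,0,0,0,1.04],[-230,-270,0,0,0,1.04],[-230,-270,0,0,0,1.04],[-230,-270,0,0,0,1.04],[-230,-270,0,0,0,1.04],[-230,-270,0,0,0,1.04],[-230,-270,0,0,0,1.04],[-230,-270,0,0,0,1.04],[-230,-270,0,0,0,1.04]]' 45 40; python3 go.py 404 -216 200 -52
```

```text
d [-456.3 -540.8   11.3] w [ 0.    -0.     2.077] rows>= 17.0 pos [195.5 460.2 231.3] q [ 1.17  0.21 -0.03  1.32 -0.    1.57] F [-0.2 -0.2 -0.5] yang 67.0
time_s: 1.73
eef_pos: [302.5, 118.1, 231.6]
ee_rot: [2.083, 2.35, 0.0]
wrist_force: [-0.4, -0.1, -0.1]
grip_width: 45.2
grasp_force: 0.0
d [-343.8   60.7   31.9] w [1.000e-03 0.000e+00 1.028e+00] rows>= 8.4 pos [302.5 118.1 231.6] q [ 0.37 -0.15 -0.41  1.31 -0.    1.82] F [-0.4 -0.1 -0.1] yang 6.9
```

```bash
python3 -m crank '[[-344,61,32,0,0,1.03],[-344,61,32,0,0,1.03],[-344,61,32,0,0,1.03],[-344,61,32,0,0,1.03],[-344,61,32,0,0,1.03],[-344,61,32,0,0,1.03],[-344,61,32,0,0,1.03],[-344,61,32,0,0,1.03],[-344,61,32,0,0,1.03],[-344,61,32,0,0,1.03]]'; python3 go.py 404 -216 140 -52
python3 - <<'E'
from h import *
import numpy as np
a=[]
for n,b in(("top",(370,255,80,80)),("side",(240,230,80,120))):
    c=cam(n);x,y,w,h=b;im=c["image"][y:y+h,x:x+w,::-1]
    a.append(cv2.resize(im,None,fx=5,fy=5,interpolation=2))
a[0]=cv2.copyMakeBorder(a[0],0,200,0,0,0)
cv2.imwrite("pics/e.png",np.hstack(a))
E
```

```text
time_s: 2.57
eef_pos: [407.5, -216.0, 198.2]
ee_rot: [2.971, 1.02, -0.001]
wrist_force: [0.2, 0.6, -0.8]
grip_width: 45.2
grasp_force: 0.0
d [-2.7 -2.1 58.2] w [ 0.     0.001 -0.002] rows>= 1.4 pos [ 407.5 -216.   198.2] q [-0.49  0.14 -0.2   1.22 -0.    1.99] F [ 0.2  0.6 -0.8] yang -52.1
```

View pics/e.png

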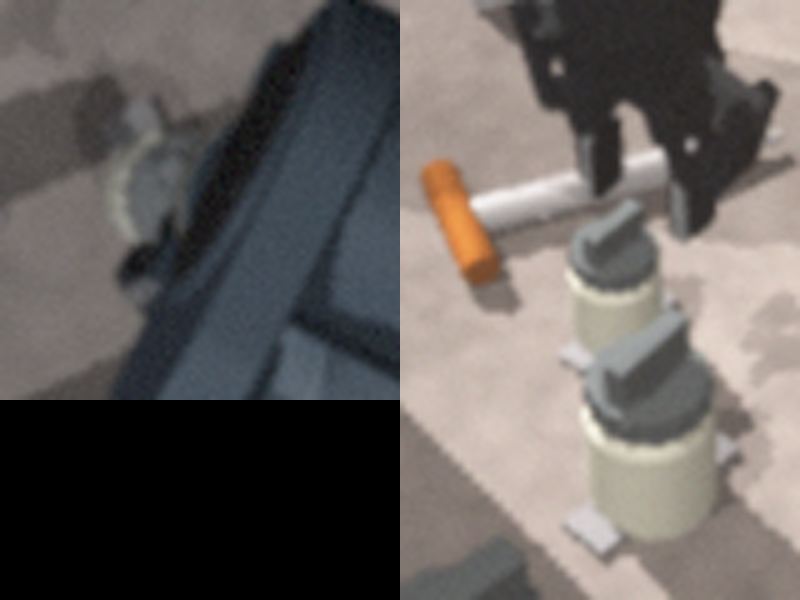

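Picture e shows the fingers well above the middle tub's wing (side panel wing at about (645,350)), with nothing in the way. Now descend and look at the forces.

```bash
python3 -m crank '[[-3,-2,30,0,0,0],[-3,-2,60,0,0,0],[-3,-2,80,0,0,0],[-3,-2,90,0,0,0],[-3,-2,97,0,0,0],[-3,-2,103,0,0,0],[-3,-2,106,0,0,0],[-3,-2,106,0,0,0]]'; python3 go.py 404 -216 92 -52
python3 - <<'E'
from h import *
a=[]
for n,b in(("side",(250,260,80,80)),):
    c=cam(n);x,y,w,h=b;im=c["image"][y:y+h,x:x+w,::-1]
    a.append(cv2.resize(im,None,fx=6,fy=6,interpolation=2))
cv2.imwrite("pics/f.png",np.hstack(a))
E
```

```text
time_s: 3.33
eef_pos: [402.9, -211.5, 93.4]
ee_rot: [2.966, 1.034, 0.0]
wrist_force: [0.5, 1.0, 0.2]
grip_width: 45.0
grasp_force: 0.0
d [-2.   4.2  1.4] w [ 0.    -0.     0.008] rows>= 0.1 pos [ 402.9 -211.5   93.4] q [-0.48  0.2  -0.41  0.96  0.    1.99] F [0.5 1.  0.2] yang -51.6
```

View pics/f.png

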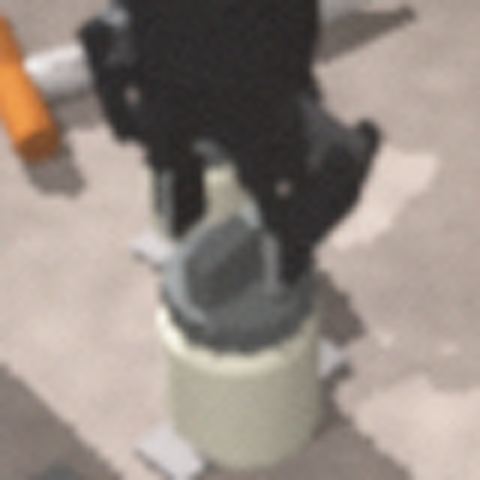

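Picture f shows the wing (about (225,265)) between the open fingers, which are clear of it. Centre by a few mm, then close.

```bash
python3 -m crank '[[-2,4,1,0,0,0],[-2,4,1,0,0,0]]' && python3 -m crank '[[0,0,0,0,0,0],[0,0,0,0,0,0],[0,0,0,0,0,0],[0,0,0,0,0,0],[0,0,0,0,0,0],[0,0,0,0,0,0],[0,0,0,0,0,0],[0,0,0,0,0,0]]' 0 40; python3 go.py 404 -216 92 -52
```

```text
time_s: 3.55
eef_pos: [404.3, -216.9, 92.8]
ee_rot: [2.966, 1.032, 0.001]
wrist_force: [0.8, 0.1, -0.1]
grip_width: 44.8
grasp_force: 0.0
time_s: 4.22
eef_pos: [403.1, -215.6, 92.6]
ee_rot: [-2.966, -1.032, 0.001]
wrist_force: [-4.8, 5.8, 11.5]
grip_width: 13.3
grasp_force: 39.5
d [0.5 0.9 0.6] w [-0.001 -0.     0.007] rows>= 0.1 pos [ 403.1 -215.6   92.6] q [-0.49  0.2  -0.41  0.96  0.    1.98] F [-4.8  5.8 11.5] yang -51.6
```

```bash
python3 -m crank '[[0,0.5,-1,0,0,-0.1],[0,0.5,-1,0,0,-0.2],[0,0.5,-1,0,0,-0.3],[0,0.5,-1,0,0,-0.4],[0,0.5,-1,0,0,-0.5],[0,0.5,-1,0,0,-0.6],[0,0.5,-1,0,0,-0.7],[0,0.5,-1,0,0,-0.8],[0,0.5,-1,0,0,-0.9],[0,0.5,-1,0,0,-1.0]]' - 60; python3 -c "
from h import *;s=get_state();print(s['moment'],s['wrist_force'])"; python3 go.py 404 -216 92 -52
```

```text
time_s: 5.05
eef_pos: [403.4, -215.7, 92.8]
ee_rot: [-2.101, -2.332, -0.001]
wrist_force: [0.0, 5.6, -5.3]
grip_width: 12.7
grasp_force: 60.5
[ 1.20681823 -0.2885933  -0.16860782] [ 0.04316313  5.63238264 -5.26920171]
d [-0.4  0.5  0.8] w [-0.002 -0.002  1.012] rows>= 8.1 pos [ 403.4 -215.7   92.8] q [-0.49  0.2  -0.41  0.96  0.    0.97] F [ 0.   5.6 -5.3] yang 6.0
```

```bash
python3 -m crank '[[0,0,0,0,0,-0.06],[0,0,0,0,0,-0.12],[0,0,0,0,0,-0.17],[0,0,0,0,0,-0.22],[0,0,0,0,0,-0.22],[0,0,0,0,0,-0.22]]'; python3 -c "
from h import *;s=get_state();print(s['moment'],s['wrist_force'])"; python3 go.py 404 -216 92 25
```

```text
time_s: 5.55
eef_pos: [403.5, -215.7, 92.8]
ee_rot: [-1.84, -2.544, -0.002]
wrist_force: [1.3, 6.2, -5.0]
grip_width: 12.9
grasp_force: 69.6
[ 1.52901679 -0.23974749 -1.34762945] [ 1.30376907  6.15942665 -5.00407475]
d [-0.5  0.4  0.8] w [ 0.    -0.002 -0.118] rows>= 0.9 pos [ 403.5 -215.7   92.8] q [-0.49  0.2  -0.41  0.96  0.    0.76] F [ 1.3  6.2 -5. ] yang 18.2
```

The counter-torque of 1.35 N m shows the cap is at its stop. Release and lift.

```bash
python3 -m crank '[[0,0,0,0,0,0.03],[0,0,0,0,0,0.03],[0,0,0,0,0,0.03],[0,0,0,0,0,0.03],[0,0,0,0,0,0.03],[0,0,0,0,0,0.03]]' 45 && python3 -m crank '[[0,0,-20,0,0,0],[0,0,-50,0,0,0],[0,0,-80,0,0,0],[0,0,-100,0,0,0],[0,0,-100,0,0,0]]'; python3 go.py 419 217 190 97.5
```

```text
time_s: 6.05
eef_pos: [404.0, -216.7, 93.4]
ee_rot: [1.878, 2.518, -0.0]
wrist_force: [0.8, 0.1, -0.1]
grip_width: 45.0
grasp_force: 0.0
time_s: 6.47
eef_pos: [405.6, -217.5, 197.2]
ee_rot: [1.875, 2.514, 0.001]
wrist_force: [-0.7, -0.4, 0.4]
grip_width: 44.8
grasp_force: 0.0
d [412.7 136.7   6.1] w [ 0.     0.006 -1.412] rows>= 11.3 pos [ 405.6 -217.5  197.2] q [-0.49  0.14 -0.21  1.22 -0.    0.79] F [-0.7 -0.4  0.4] yang 16.6
```

Check the cap now: with the tool away towards the bracket, look at both together.

```bash
python3 -m crank '[[40,13,0,0,0,-0.12],[80,26,0,0,0,-0.24],[120,39,0,0,0,-0.36],[160,52,0,0,0,-0.48],[200,65,0,0,0,-0.6],[240,78,0,0,0,-0.72],[280,92,0,0,0,-0.84],[320,106,0,0,0,-0.96],[360,120,0,0,0,-1.08],[413,137,0,0,0,-1.2]]'
python3 - <<'E'
from h import *
T=cam("top");S=cam("side")
def cr(c,x,y,w,h,k): return cv2.resize(c["image"][y:y+h,x:x+w,::-1],None,fx=k,fy=k,interpolation=2)
cv2.imwrite("pics/g.png",np.hstack([cr(T,380,265,45,50,8),cr(S,265,280,50,50,8)]))
E
python3 go.py 419 217 130 97.5
```

```text
time_s: 7.3
eef_pos: [416.7, 201.9, 192.9]
ee_rot: [0.118, 3.139, -0.0]
wrist_force: [1.1, -0.6, 0.4]
grip_width: 45.0
grasp_force: 0.0
d [-1.5 12.4 62.5] w [ 0.001 -0.    -0.202] rows>= 1.6 pos [416.6 204.7 192.5] q [ 0.46  0.15 -0.21  1.21  0.    0.53] F [ 0.4  0.2 -0.5] yang 86.0
```

View pics/g.png

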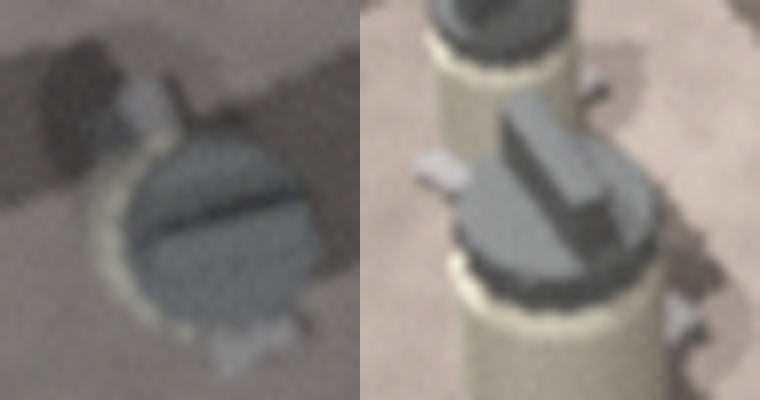

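Picture g shows the wing now across the image (left panel (140,240)–(305,195)), turned about 70° from before, which agrees with the stop. On to the bracket.

```bash
python3 -m crank '[[0,0,0,0,0,-0.1],[0,0,30,0,0,-0.2],[0,0,60,0,0,-0.2],[0,0,60,0,0,-0.2],[0,0,60,0,0,-0.2]]'; python3 go.py 418.5 217 40 97.5
```

```text
time_s: 7.82
eef_pos: [416.1, 199.0, 132.7]
ee_rot: [0.183, -3.133, 0.002]
wrist_force: [-0.3, -0.6, 1.3]
grip_width: 44.5
grasp_force: 0.0
d [-4.7 17.7 92.7] w [-0.001 -0.003 -0.014] rows>= 2.3 pos [416.1 199.  132.7] q [ 0.45  0.18 -0.33  1.06 -0.    0.33] F [-0.3 -0.6  1.3] yang 96.7
```

```bash
python3 -m crank '[[-5,18,20,0,0,-0.01],[-5,18,45,0,0,-0.01],[-5,18,60,0,0,-0.01],[-5,18,70,0,0,-0.01],[-5,18,70,0,0,-0.01]]'; python3 go.py 418.5 217 7 97.5
python3 - <<'E'
from h import *
T=cam("top");S=cam("side")
def cr(c,x,y,w,h,k): return cv2.resize(c["image"][y:y+h,x:x+w,::-1],None,fx=k,fy=k,interpolation=2)
cv2.imwrite("pics/i.png",np.hstack([cr(T,195,245,80,80,5),cr(S,235,170,80,80,5)]))
E
```

```text
time_s: 8.23
eef_pos: [419.9, 218.0, 63.0]
ee_rot: [0.2, -3.134, 0.001]
wrist_force: [-0.3, -0.6, 0.4]
grip_width: 45.3
grasp_force: 0.0
d [ 1.4 -0.8 56. ] w [-0.    -0.001 -0.004] rows>= 1.3 pos [419.9 218.   63. ] q [ 0.48  0.26 -0.42  0.89 -0.    0.35] F [-0.3 -0.6  0.4] yang 97.3
```

View pics/i.png

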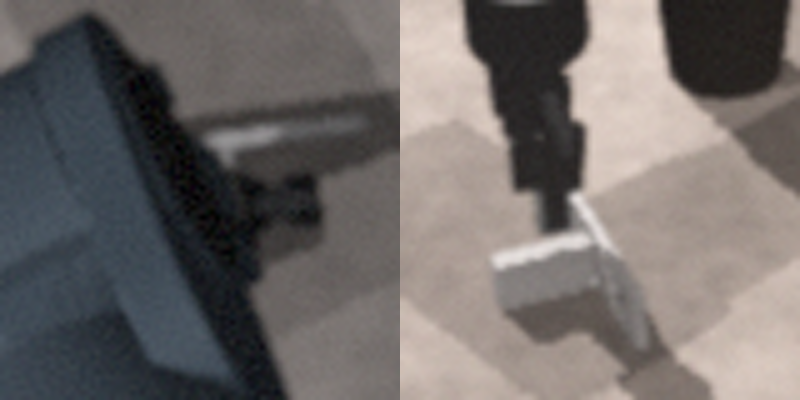

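Picture i shows the fingers above the stem, with the stem top's near end at (495,260) and the root at (590,238) in the right panel. I check numerically that the projected grasp lies over it.

Run:
```python
from h import *
np.set_printoptions(suppress=True,precision=1)
S=cam("side")
pp=lambda P:(proj(S,P)-[235,170]+.5)*5-.5+[400,0]
print("fingers",pp([[420,240,66],[420,196,66],[420,218,63]]))
a=np.radians(7.5);ux=np.array([np.cos(a),np.sin(a)]);uy=np.array([-ux[1],ux[0]]);o=np.array([418.5,217])
f=lambda x,y,z:[*(o+x*ux+y*uy),z]
print("stem",pp([f(-32,8,36),f(-32,-8,36),f(35,-8,36),f(-32,-8,0)]))
print("face ends top",pp([f(43,80,44),f(35,-80,44),f(43,-80,44)]))
```

```text
fingers [[536.  191.2]
 [549.3 230.6]
 [542.9 214.5]]
stem [[492.5 254.2]
 [500.1 268.2]
 [598.8 243.4]
 [504.3 312. ]]
face ends top [[565.5 158.4]
 [636.8 297.3]
 [648.8 294.2]]
```

The projected stem and face match the picture. Descend and grip.

```bash
python3 -m crank '[[0,0,20,0,0,0],[0,0,36,0,0,0],[0,0,46,0,0,0],[0,0,53,0,0,0],[0,0,55,0,0,0],[0,0,55,0,0,0]]'; python3 go.py 418.5 217 8 97.5
```

```text
time_s: 8.88
eef_pos: [420.4, 218.4, 8.8]
ee_rot: [-0.201, 3.135, 0.0]
wrist_force: [-0.2, 0.3, 0.5]
grip_width: 44.7
grasp_force: 0.0
d [ 2.  -1.1  0.8] w [ 0.     0.    -0.003] rows>= 0.1 pos [420.4 218.4   8.8] q [ 0.48  0.32 -0.49  0.76 -0.    0.35] F [-0.2  0.3  0.5] yang 97.3
```

```bash
python3 -m crank '[[0,0,0,0,0,0],[0,0,0,0,0,0],[0,0,0,0,0,0],[0,0,0,0,0,0],[0,0,0,0,0,0],[0,0,0,0,0,0],[0,0,0,0,0,0],[0,0,0,0,0,0],[0,0,0,0,0,0]]' 0 90 && python3 go.py 418.5 217 8 97.5 && python3 -m crank '[[0,0,-8,0,0,0],[0,0,-20,0,0,0],[0,0,-35,0,0,0],[0,0,-48,0,0,0],[0,0,-48,0,0,0],[0,0,-48,0,0,0]]'; python3 go.py 418.5 217 56 97.5
```

```text
time_s: 9.63
eef_pos: [420.6, 218.5, 9.3]
ee_rot: [-0.201, 3.134, 0.001]
wrist_force: [-3.6, -2.0, 12.1]
grip_width: 14.2
grasp_force: 89.3
d [ 2.2 -1.2  1.3] w [ 0.     0.001 -0.003] rows>= 0.1 pos [420.6 218.5   9.3] q [ 0.48  0.32 -0.49  0.76 -0.    0.35] F [-3.6 -2.  12.1] yang 97.3
time_s: 10.13
eef_pos: [420.5, 218.5, 56.9]
ee_rot: [-0.201, 3.134, 0.001]
wrist_force: [-0.3, -0.1, -2.1]
grip_width: 14.6
grasp_force: 88.0
d [ 2.2 -1.3  0.9] w [ 0.001  0.001 -0.003] rows>= 0.1 pos [420.5 218.5  56.9] q [ 0.48  0.27 -0.43  0.88  0.    0.35] F [-0.3 -0.1 -2.1] yang 97.3
```

Lifted, with 2 N of weight on the wrist. Now go to the standoff, 25 mm before the plate.

```bash
python3 go.py 564 34 57.3 79.7
```

```text
d [-118.7 -201.4   -0.4] w [0.001 0.001 0.308] rows>= 5.6 pos [420.5 218.5  56.9] q [ 0.48  0.27 -0.43  0.88  0.    0.35] F [-0.3 -0.1 -2.1] yang 97.3
```

```bash
python3 -m crank '[[-6,-10,0,0,0,0.02],[-22,-38,0,0,0,0.06],[-38,-66,0,0,0,0.11],[-55,-94,0,0,0,0.15],[-72,-122,0,0,0,0.2],[-88,-150,0,0,0,0.24],[-102,-174,0,0,0,0.27],[-113,-192,0,0,0,0.3],[-119,-201,-0.4,0,0,0.308],[-119,-201,-0.4,0,0,0.308]]' && python3 -m crank '[[0,0,0,0,0,0],[0,0,0,0,0,0],[0,0,0,0,0,0]]'; python3 go.py 564 34 57.3 79.7
python3 - <<'E'
from h import *
np.set_printoptions(suppress=True,precision=1)
tt=np.mean([cam("top")["image"] for _ in range(4)],0).astype(np.float32);T=cam("top");S=cam("side");ss=np.mean([cam("side")["image"] for _ in range(4)],0).astype(np.float32)
s=get_state();p=s["eef_pos"]; a=np.radians(-10.3);ux=np.array([np.cos(a),np.sin(a)]);uy=np.array([-ux[1],ux[0]])
# black plate in top view
for thr in(35,45):
    m=np.zeros((480,640),np.uint8);m[185:215,275:355]=(tt.max(2)<thr)[185:215,275:355]
    n,l,st,_=cv2.connectedComponentsWithStats(m);
    for i in range(1,n):
        if st[i,4]>40:
            q=np.argwhere(l==i)[:,::-1]; Q=onz(T,q,92)[:,:2]; v=Q@uy;u=Q@ux; print("plate",thr,st[i],"v",v.min(),v.max(),"u",u.min(),u.max())
print("tcp u,v",p[:2]@ux,p[:2]@uy)
# expected face-plate ends in pictures and brightness along bracket top line
for n,c,im in(("T",T,tt),("S",S,ss)):
    for off in(30,):
        v=np.arange(-92,93,4); P=[[*(p[:2]+39*ux+k*uy),92-0] for k in v]; uv=proj(c,P).astype(np.float32)
        b=cv2.remap(im.mean(2),uv[:,:1],uv[:,1:],1).ravel(); print(n,uv[0],uv[-1]); print(b.astype(int))
E
```

```text
time_s: 10.97
eef_pos: [564.5, 32.0, 55.7]
ee_rot: [-0.287, -3.128, 0.001]
wrist_force: [0.8, -1.1, -2.8]
grip_width: 14.3
grasp_force: 88.1
time_s: 11.22
eef_pos: [563.0, 34.9, 56.5]
ee_rot: [-0.28, -3.128, -0.0]
wrist_force: [-0.3, -0.4, -2.5]
grip_width: 14.6
grasp_force: 88.1
d [-1.1 -0.8 -0.8] w [ 0.    -0.001  0.001] rows>= 0.0 pos [563.   34.9  56.5] q [ 0.06  0.44 -0.18  0.96  0.    0.24] F [-0.3 -0.4 -2.5] yang 79.8
plate 35 [335 200  10   9  42] v 56.80682302616188 82.81483384780768 u 615.9153965487292 635.4409207470384
plate 45 [277 185  20  13  50] v 186.87666782789432 234.33961134945656 u 616.9004375485915 655.1936152492268
plate 45 [334 199  11  12  60] v 56.80682302616188 85.75890463691496 u 610.4681186025537 637.9423357540519
tcp u,v 548.5305046722779 134.39640178469466
T [347.3 221.5] [275.7 208.3]
[81 82 81 85 89 89 91 59 38 57 70 71 71 70 71 70 71 65 59 85 90 90 90 89
 89 89 88 88 87 87 88 86 86 85 85 84 83 82 82 83 82 77 64 54 44 50 69]
S [340.1 252.4] [332.  213.3]
[149 151 154 162 167 163 153 150 157 166 167 161 158 161 166 172 169 160
 156 152 151 150 148 146 146 152 164 173 173 169 171 179 183 181 173 169
 173 183 188 187 180 172 170 157 131 121 120]
```

```bash
python3 -m crank '[[-4,-1,-0.8,0,0,0],[-9,-1,-0.8,0,0,0],[-13,-1,-0.8,0,0,0],[-16,-1,-0.8,0,0,0],[-17,-1,-0.8,0,0,0],[-17,-1,-0.8,0,0,0],[-17,-1,-0.8,0,0,0]]' && python3 -m crank '[[-2,0,0,0,0,0],[-4,0,0,0,0,0],[-6,0,0,0,0,0],[-8,0,0,0,0,0],[-8,0,0,0,0,0],[-8,0,0,0,0,0]]'; python3 go.py 590 30 57.3 79.7
```

```text
time_s: 12.3
eef_pos: [580.2, 30.1, 57.4]
ee_rot: [-0.282, -3.129, -0.0]
wrist_force: [0.0, -0.4, -3.0]
grip_width: 14.7
grasp_force: 88.1
time_s: 12.8
eef_pos: [588.3, 28.6, 57.5]
ee_rot: [0.282, 3.129, -0.0]
wrist_force: [-0.1, -0.8, -1.8]
grip_width: 14.8
grasp_force: 88.1
d [-1.5  1.6  0.2] w [-0.  0. -0.] rows>= 0.1 pos [588.3  28.6  57.5] q [ 0.05  0.48 -0.1   0.99 -0.    0.23] F [-0.1 -0.8 -1.8] yang 79.7
```

```bash
python3 -m crank '[[-2,1,0,0,0,0],[-4,1,0,0,0,0],[-6,1,0,0,0,0],[-6,1,0,0,0,0],[-6,1,0,0,0,0]]'; python3 go.py 590 30 57.3 79.7;python3 -m crank '[[-2,0,0,0,0,0],[-4,0,0,0,0,0],[-4,0,0,0,0,0],[-4,0,0,0,0,0]]'; python3 go.py 590 30 57.3 79.7
```

```text
time_s: 13.22
eef_pos: [594.3, 28.6, 57.5]
ee_rot: [-0.282, -3.129, 0.0]
wrist_force: [-0.6, 0.5, -2.4]
grip_width: 14.3
grasp_force: 88.1
d [4.5 0.6 0.2] w [-0. -0. -0.] rows>= 0.1 pos [594.3  28.6  57.5] q [ 0.05  0.49 -0.09  0.99 -0.    0.23] F [-0.6  0.5 -2.4] yang 79.7
time_s: 13.55
eef_pos: [598.1, 27.8, 57.4]
ee_rot: [-0.282, -3.129, 0.0]
wrist_force: [-1.6, -1.5, -2.3]
grip_width: 14.4
grasp_force: 88.2
d [8.4 0.7 0.1] w [-0. -0. -0.] rows>= 0.2 pos [598.1  27.8  57.4] q [ 0.05  0.5  -0.07  1.   -0.    0.23] F [-1.6 -1.5 -2.3] yang 79.7
```

```bash
python3 -m crank '[[-2,0,0,0,0,0],[-4,0,0,0,0,0],[-6,0,0,0,0,0],[-6,0,0,0,0,0],[-6,0,0,0,0,0]]';python3 -c "
from h import *;s=get_state();print(s['moment'],s['wrist_force'])"
```

```text
time_s: 13.97
eef_pos: [603.9, 26.8, 57.4]
ee_rot: [-0.282, -3.128, 0.0]
wrist_force: [-5.6, -1.1, -0.1]
grip_width: 14.7
grasp_force: 88.3
[-0.04654267  0.960349    0.21050301] [-5.5991076  -1.06367482 -0.08797433]
```

```bash
python3 -m crank '[[-2,0,0,0,0,0],[-4,0,0,0,0,0],[-5.5,0,0,0,0,0],[-5.5,0,0,0,0,0],[-5.5,0,0,0,0,0],[-5.5,0,0,0,0,0]]';python3 - <<'E'
from h import *
np.set_printoptions(suppress=True,precision=2)
F=[];M=[]
for _ in range(8):
    T=cam("top");s=get_state();F.append(s['wrist_force']);M.append(s['moment'])
print(np.mean(F,0),np.mean(M,0),s['eef_pos'])
# visible ends of plate (right end visible): pixel columns vs bracket end
S=cam("side");p=s['eef_pos']; a=np.radians(-10.3);ux=np.array([np.cos(a),np.sin(a),0]);uy=np.array([-ux[1],ux[0],0]);z=np.array([0,0,1])
o=p+[0,0,-9.3]
for n,c in(("T",T),("S",S)):
    im=cv2.cvtColor(c["image"],cv2.COLOR_RGB2GRAY).astype(np.float32)
    for nm,du in(("bracket",39),("plate",47)):
        k=np.arange(-100,-60,2); uv=proj(c,[o+du*ux+i*uy+(43.5)*z for i in k]).astype(np.float32)
        print(n,nm,cv2.remap(im,uv[:,:1],uv[:,1:],1).ravel().astype(int))
    # vertical profile at the near end on the bracket face/plate (side)
k=np.arange(-10,60,3)
im=cv2.cvtColor(S["image"],cv2.COLOR_RGB2GRAY).astype(np.float32)
for nm,du in(("bracket end",39),("plate end",47)):
    uv=proj(S,[o+du*ux-80*uy+i*z for i in k]).astype(np.float32); print(nm,list(zip(k,cv2.remap(im,uv[:,:1],uv[:,1:],1).ravel().astype(int))))
E
```

```text
time_s: 14.47
eef_pos: [608.7, 25.9, 57.3]
ee_rot: [-0.282, -3.127, 0.0]
wrist_force: [-9.4, 0.7, 1.6]
grip_width: 14.3
grasp_force: 88.6
[-9.11  0.26  1.95] [0.07 1.6  0.16] [608.7   25.87  57.35]
T bracket [83 84 83 80 79 81 84 82 80 78 74 73 73 70 67 58 46 41 44 57]
T plate [80 80 80 83 82 82 83 84 81 80 77 71 64 63 60 59 58 42 43 50]
S bracket [ 53  52  51  51  51  52  53  59  67  77  87  94 102 106 109 105  97  96
  94  96]
S plate [88 87 86 85 85 83 73 63 55 49 48 49 48 46 45 46 48 52 57 82]
bracket end [(np.int64(-10), np.int64(162)), (np.int64(-7), np.int64(174)), (np.int64(-4), np.int64(169)), (np.int64(-1), np.int64(149)), (np.int64(2), np.int64(122)), (np.int64(5), np.int64(91)), (np.int64(8), np.int64(77)), (np.int64(11), np.int64(73)), (np.int64(14), np.int64(74)), (np.int64(17), np.int64(77)), (np.int64(20), np.int64(81)), (np.int64(23), np.int64(77)), (np.int64(26), np.int64(76)), (np.int64(29), np.int64(79)), (np.int64(32), np.int64(83)), (np.int64(35), np.int64(83)), (np.int64(38), np.int64(83)), (np.int64(41), np.int64(85)), (np.int64(44), np.int64(85)), (np.int64(4
[... 174 characters left out ...]
(134)), (np.int64(-7), np.int64(149)), (np.int64(-4), np.int64(156)), (np.int64(-1), np.int64(146)), (np.int64(2), np.int64(131)), (np.int64(5), np.int64(116)), (np.int64(8), np.int64(102)), (np.int64(11), np.int64(88)), (np.int64(14), np.int64(80)), (np.int64(17), np.int64(76)), (np.int64(20), np.int64(75)), (np.int64(23), np.int64(73)), (np.int64(26), np.int64(75)), (np.int64(29), np.int64(75)), (np.int64(32), np.int64(75)), (np.int64(35), np.int64(72)), (np.int64(38), np.int64(59)), (np.int64(41), np.int64(51)), (np.int64(44), np.int64(48)), (np.int64(47), np.int64(49)), (np.int64(50), np.int64(49)), (np.int64(53), np.int64(49)), (np.int64(56), np.int64(56)), (np.int64(59), np.int64(88))]
```

Run:
```python
from h import *
np.set_printoptions(suppress=True,precision=1,linewidth=200)
T=cam("top");S=cam("side"); a=np.radians(-10.3);ux=np.array([np.cos(a),np.sin(a),0]);uy=np.array([-ux[1],ux[0],0])
for n,c in(("top",T),("side",S)):
    im=cv2.imread(f"pics/{n}0.png",0).astype(np.float32)
    for u in (620,624,628):
        z=92 if n=="top" else 88
        k=np.arange(-96,97,2.); uv=proj(c,[u*ux+(134.3+i)*uy+[0,0,z] for i in k]).astype(np.float32)
        b=cv2.remap(im,uv[:,:1],uv[:,1:],1).ravel(); d=b<75; i=np.where(d)[0]
        print(n,u,"dark k",k[i[0]],k[i[-1]],"mid",(k[i[0]]+k[i[-1]])/2, b[:16].astype(int),b[-16:].astype(int))
p=get_state()["eef_pos"];o=p+[0,0,-9.3]
g=cv2.cvtColor(S["image"],cv2.COLOR_RGB2GRAY)
q=proj(S,[o+43*ux-80*uy+[0,0,44]])[0];x,y=(q+.5).astype(int);print("bracket front-top near corner",q,"grid origin",x-12,y-8);print(g[y-8:y+26,x-12:x+14])
```

```text
top 620 dark k -78.0 78.0 mid 0.0 [111 108 106 105 107 107 106  98  76  51  34  27  28  28  26  25] [ 26  28  29  28  31  52  74  94 112 116 117 118 120 118 118 118]
top 624 dark k -78.0 78.0 mid 0.0 [109 107 107 106 108 108 105  99  80  59  42  30  24  32  37  37] [ 34  32  32  37  39  46  64  90 108 116 119 119 120 119 118 117]
top 628 dark k -62.0 64.0 mid 1.0 [113 108 110 110 109 109 109 104  96  88  81  79  78  79  84  82] [ 75  76  82  86  84  80  83  97 108 113 115 115 116 117 115 114]
side 620 dark k -96.0 64.0 mid -16.0 [51 51 50 48 47 48 50 49 48 48 49 49 50 49 49 50] [ 78  85  92 101 112 124 136 148 163 177 189 195 199 200 198 196]
side 624 dark k -86.0 76.0 mid -5.0 [107  98  92  85  78  69  61  55  51  49  48  50  52  51  50  50] [ 61  63  65  68  71  74  79  84 105 133 158 173 188 195 197 199]
side 628 dark k -80.0 40.0 mid -20.0 [124 123 122 120 115 107  91  75  62  55  49  48  47  49  50  51] [131 136 141 140 136 135 133 132 142 157 169 180 191 195 198 201]
bracket front-top near corner [357.  248.6] grid origin 345 241
[[137 138 137 120 107 111 139 158 128  66  54 11
[... 2890 characters left out ...]
 104 101 104 103 103 108 115 116 117 120 120 124 127 139]
 [125 125 124 122 118 117 114 117 117 117 117 117 116 118 120 114 117 118 112 114 112 117 118 123 126 136]
 [129 124 123 123 117 119 119 119 119 119 118 116 118 120 119 121 122 119 117 112 111 115 118 123 123 128]
 [129 130 127 123 121 122 121 122 122 121 121 120 119 119 122 121 123 121 116 118 116 115 121 125 124 123]
 [130 127 126 124 120 121 121 121 122 123 122 122 121 126 124 125 124 120 119 117 123 119 121 121 122 124]
 [144 130 128 122 125 122 119 121 123 122 121 123 121 122 125 125 124 123 124 122 122 124 122 122 121 125]
 [171 145 130 128 127 126 120 123 137 133 121 120 124 121 119 122 123 125 124 123 126 124 122 122 120 124]]
```

The plate's centre in the first top picture is within 1 mm of my lateral line, and the near-end profiles line up. Hold for over 3 s and watch.

```bash
Z='[[0,0,0,0,0,0],[0,0,0,0,0,0],[0,0,0,0,0,0],[0,0,0,0,0,0],[0,0,0,0,0,0],[0,0,0,0,0,0],[0,0,0,0,0,0],[0,0,0,0,0,0],[0,0,0,0,0,0],[0,0,0,0,0,0]]' ; python3 -m crank '[[-0.7,0,0,0,0,0],[-0.7,0,0,0,0,0],[-0.7,0,0,0,0,0],[-0.7,0,0,0,0,0],[-0.7,0,0,0,0,0],[-0.7,0,0,0,0,0],[-0.7,0,0,0,0,0],[-0.7,0,0,0,0,0],[-0.7,0,0,0,0,0],[-0.7,0,0,0,0,0]]'
python3 -m crank '[[0,0,0,0,0,0],[0,0,0,0,0,0],[0,0,0,0,0,0],[0,0,0,0,0,0],[0,0,0,0,0,0],[0,0,0,0,0,0],[0,0,0,0,0,0],[0,0,0,0,0,0],[0,0,0,0,0,0],[0,0,0,0,0,0]]'
python3 -m crank '[[0,0,0,0,0,0],[0,0,0,0,0,0],[0,0,0,0,0,0],[0,0,0,0,0,0],[0,0,0,0,0,0],[0,0,0,0,0,0],[0,0,0,0,0,0],[0,0,0,0,0,0],[0,0,0,0,0,0],[0,0,0,0,0,0]]'
python3 -m crank '[[0,0,0,0,0,0],[0,0,0,0,0,0],[0,0,0,0,0,0],[0,0,0,0,0,0],[0,0,0,0,0,0],[0,0,0,0,0,0],[0,0,0,0,0,0],[0,0,0,0,0,0],[0,0,0,0,0,0],[0,0,0,0,0,0]]'
python3 -m crank '[[0,0,0,0,0,0],[0,0,0,0,0,0],[0,0,0,0,0,0],[0,0,0,0,0,0],[0,0,0,0,0,0],[0,0,0,0,0,0],[0,0,0,0,0,0],[0,0,0,0,0,0],[0,0,0,0,0,0],[0,0,0,0,0,0]]'
```

```text
time_s: 15.85
eef_pos: [609.4, 25.8, 57.3]
ee_rot: [-0.282, -3.127, -0.0]
wrist_force: [-10.1, 0.2, 1.8]
grip_width: 14.3
grasp_force: 88.6
time_s: 16.68
eef_pos: [609.3, 25.8, 57.3]
ee_rot: [-0.282, -3.127, 0.0]
wrist_force: [-8.9, 0.4, 2.2]
grip_width: 14.5
grasp_force: 88.6
time_s: 17.52
eef_pos: [609.4, 25.8, 57.4]
ee_rot: [-0.282, -3.127, -0.0]
wrist_force: [-9.2, 1.1, 1.7]
grip_width: 14.5
grasp_force: 88.6
time_s: 18.35
eef_pos: [609.3, 25.8, 57.3]
ee_rot: [-0.282, -3.127, 0.0]
wrist_force: [-9.7, -0.0, 2.6]
grip_width: 14.7
grasp_force: 88.6
time_s: 19.18
eef_pos: [609.3, 25.8, 57.3]
ee_rot: [-0.282, -3.127, -0.0]
wrist_force: [-8.7, 1.0, 1.5]
grip_width: 14.4
grasp_force: 88.6
```

Steady at about 9.5 N for over 4 s, so I hand it in.

```bash
python3 -c "
from station import order
print(order.hand_in())"
```

```text
the job is handed in; nothing more can be done
None
```

I turned the cap to its stop and handed the job in with the bracket still gripped and pressed centred on the sprung plate at about 9.5 N, held steady for over 4 s; the hand-in gave no verdict.

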